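Find the coarse whetstone by dragging it

TASK

The knives are blunt and the coarse whetstone is needed, but the three stones on the counter look alike; only the coarse one's underside drags hard on the counter. Before lifting any, slide each stone about 6 cm along the counter towards you to feel how rough it is, and leave it there; then put the coarse stone flat inside the wooden tray and leave the two smooth ones lying flat on the counter.

Things in the scene. Friction and masses are not known exactly. Their poses are not given: they have to be found in the camera images.
- stone_a_mid (a point): One of three look-alike whetstones, 50 mm (own x) by 90 mm (own y) by 30 mm high, about 0.45 kg, grey on top, red-brown below. This point: its centre, 15 mm above its underside; z up. One has a coarse underside, two have fine ones; letters and places do not tell which. Slid by its sides with nothing pressing it down, the coarse one resists with about 5 N (4 to 7), a fine one 0.7 N (0.5 to 0.9).
- stone_b_mid (a point): One of three look-alike whetstones, 50 mm (own x) by 90 mm (own y) by 30 mm high, about 0.45 kg, grey on top, red-brown below. This point: its centre, 15 mm above its underside; z up. One has a coarse underside, two have fine ones; letters and places do not tell which. Slid by its sides with nothing pressing it down, the coarse one resists with about 5 N (4 to 7), a fine one 0.7 N (0.5 to 0.9).
- stone_c_mid (a point): One of three look-alike whetstones, 50 mm (own x) by 90 mm (own y) by 30 mm high, about 0.45 kg, grey on top, red-brown below. This point: its centre, 15 mm above its underside; z up. One has a coarse underside, two have fine ones; letters and places do not tell which. Slid by its sides with nothing pressing it down, the coarse one resists with about 5 N (4 to 7), a fine one 0.7 N (0.5 to 0.9).
- tray_in (a point): Shallow open dark-wood tray, fixed on the counter, 110 mm (own x) by 150 mm (own y) outside and 18 mm high, walls and floor 5 mm thick (inside 100 by 140 mm, 13 mm deep). This point is the centre of its inner floor, 5 mm above the counter; its z axis is up.
Mind the look-alikes: they are no part of the job. What is shaped like the part that bears stone_b_mid but pink is not meant.

How it is judged:
On the way:
1. all three stones have been slid at least 4 cm along the counter and lie flat on it (distance of each of stone_a_mid, stone_b_mid, stone_c_mid from where it was at the start of the episode above 0.04 m and height (world z) of each of stone_a_mid, stone_b_mid, stone_c_mid below 0.0185 m), for 0.2 s.
At the end, for the whole second after the job is handed in: The coarse stone lies flat (within 6 degrees) on the floor of the tray, inside its walls, its centre within 45 mm of the tray's centre; the two smooth stones lie flat on the counter outside the tray; all are released and at rest (horizontal distance between stone_b_mid and tray_in below 0.045 m and z of stone_b_mid in the frame of tray_in below 0.0185 m and height (world z) of each of stone_a_mid, stone_c_mid below 0.0185 m and horizontal distance between each of stone_a_mid, stone_c_mid and tray_in above 0.07 m and angle between each of stone_a_mid, stone_b_mid, stone_c_mid's own z axis and vertical below 0.1 rad and linear speed of each of stone_a, stone_b, stone_c below 0.01 m/s); the robot touches nothing.
It fails at once if a stone is lifted (centre more than 40 mm above the counter) before all three have been slid at least 4 cm (height (world z) of any of stone_a_mid, stone_b_mid, stone_c_mid above 0.04 m and distance of any of stone_a_mid, stone_b_mid, stone_c_mid from where it was at the start of the episode below 0.04 m).
It also fails if it takes over 72 s, if anything falls off the work surface, if the arm or the gripper's body presses on something with over 40 N, if the wrist force passes 120 N, or if a joint passes its speed limit or range.

ROBOT

A 6-joint arm with a two-finger parallel gripper is mounted at the origin on a cart in front of the work surface, level with it; the furniture and walls round the work are solid. World frame = base frame: x ahead of the robot, y to its left, z up, the work surface at z = 0. Lengths are in m, angles in rad, forces in N, time in s.
With the tool pointing down it reaches from about 0.15 to 0.775 m from the base axis. Payload 6.1 kg.
Tool frame: the origin (TCP) lies midway between the tips of the shut fingers; the grasp point (between the pads) lies 19 mm behind it; z points along the fingers, y is the line along which they close (so a half turn about z gives the same grasp; the last joint's range is limited). The gripper opens to 85 mm and grips with 20 to 120 N. Pads are 22 mm wide; open, the fingers measure 114 mm over their backs; the gripper's body (76 mm by 85 mm) begins 54 mm behind the grasp point. The pads swing forward as they close: fully open they stand 13 mm farther back than shut.
Start: joints at [1.225, 0.126, -0.04, 1.405, 0, 1.571], TCP at [0.178, 0.494, 0.231] pointing down, gripper open.
Joint ranges: [-2.72, 2.72], [-0.95, 1.95], [-1.27, 1.35], [-1.78, 2.02], [-1.46, 1.47], [-3.14, 3.14]. Speed limits (rad/s): [2.39, 2.39, 3.01, 3.14, 3.14, 3.14].

INTERFACE

Orientations are given as [roll, pitch, yaw] about the fixed x, y, z axes, in that order (R = Rz(yaw) Ry(pitch) Rx(roll)).
In Python, from rig import arm gives the robot as it stands.
- The arm moves only by the tool move_arm, never from a script. Its argument "increments" is a list of rows, each an object of numbers: "x", "y", "z": the shift along the tool's x, y, z in m; "roll": the turn about the tool's z in degrees; "fingers": the finger opening in m, from 0 to 0.0854. In form: [{"x": .., "y": .., "z": .., "roll": .., "fingers": ..}, ...]. A call has 1 to 20 rows; each row is the pose to reach, as a shift and turn from the pose commanded when the call began, along the tool's axes at that moment; what a row does not reach only later rows make up. A row lasts 1/12 s, in which the tool goes at most 41.7 mm and 7.16 degrees, less where a joint would pass 70% of its speed; a pose out of reach is approached as far as the arm can. A call with a gripper value outside its range is refused whole. The fingers move at their own pace and stop on an object; the grip force is fixed at half the most. Time passes only in rows, so rows that repeat a pose let the fingers close. It gives the time, the measured TCP pose, the force and the opening at its end, in the units of the state.
- arm.get_state(): the state, without advancing time (a new reading comes with each control period).
- arm.grab_frame(name): name is "side" or "top" or "wrist"; returns the picture (420x560x3 uint8, red, green, blue); there is no depth.
- arm.camera_info(name): a dict with "mtx" (3x3 intrinsics, pixels), "k1" (the pictures are not rectified: a ray, as slopes to the right and down, at radius r is drawn at 1 + k1 r^2 times it, then the intrinsics apply), "cam_to_world" (4x4, takes a point from camera to world coordinates). Camera axes: x right, y down, z forward; pixel columns grow to the right and rows downward; lengths in m; the calibration is good to about 2 mm. A picture is of the moment at which its call begins: read the wrist's pose just before it. camera_info takes no time and is no camera call; for the wrist camera it gives the pose at the moment of the call.
- arm.sign_off(): hands the job in, once; it reports no verdict.
The state is a dict: "t": time; "qpos": joint angles; "qd": joint speeds; "joint_efforts": joint torques, N m; "tool_pos": TCP position; "ee_rot": TCP orientation; "wrist_force": force on the tool from outside, world axes, zero at the start; "wrist_torque": the same for the moment, N m; "opening": opening from 0.0 (shut) to 1.0 (fully open).
Only numpy, scipy, OpenCV 4.12 (cv2) and the standard library are available. Lean on these libraries where they do the work, as an engineer would, in place of code of your own. Each camera call takes 0.05 s, during which the arm holds its last target. There are 200 camera calls.

## Working session

There is one attempt and no reset: what is moved stays moved. The work goes in short steps, Python scripts to look and compute and a tool call to move; the robot and the scene stay as the last step left them, time stands still between calls to the robot, and variables do not carry over. Pictures are saved under pics/ and viewed, on a budget of 10 in all, crops included, one or two more only if the job needs it, and the job is handed in when it is done.

Besides the shell and the picture viewer there is one more tool, called as name(argument=value, ...) on one line, values as JSON. move_arm: Moves the arm, as the interface text tells. Its arguments: {"type":"object","properties":{"increments":{"type":"array"}},"required":["increments"]}

```bash
mkdir -p pics; ls
python3 - <<'E'
from rig import arm
import cv2,numpy as np
s=arm.get_state();print(s)
for n in("top","side"):
    f=arm.grab_frame(n);cv2.imwrite(f"pics/{n}0.png",cv2.resize(f[:,:,::-1],(800,600),interpolation=cv2.INTER_CUBIC));np.save(f"pics/{n}0.npy",f)
    print(n,arm.camera_info(n))
E
```

```text
pics
{'t': 0.0, 'qpos': array([ 1.22496845e+00,  1.26391583e-01, -4.06017834e-02,  1.40544451e+00,
       -1.51893105e-05,  1.57081870e+00]), 'qd': array([ 6.83443317e-04, -7.00676220e-04, -7.12436978e-04, -1.46314623e-03,
       -1.33067281e-04, -5.92326098e-05]), 'joint_efforts': array([ 1.63965851e-03, -4.35913289e+01,  3.52922988e+01,  1.74134632e-02,
        1.83421225e-04,  3.09802040e-06]), 'tool_pos': array([0.17782266, 0.49351689, 0.23052527]), 'ee_rot': array([-3.13995110e+00,  1.52260249e-05,  2.79574243e+00]), 'wrist_force': array([-0.03720334,  0.18961884,  1.08359374]), 'wrist_torque': array([ 0.02250734,  0.0389822 , -0.01304324]), 'opening': 0.9992850949511713}
top {'mtx': array([[423.20614444,   0.        , 276.46853085],
       [  0.        , 423.20614444, 212.64748109],
       [  0.        ,   0.        ,   1.        ]]), 'k1': -0.06794111119308052, 'cam_to_world': array([[-1.38041907e-02, -9.94388183e-01,  1.04888441e-01,
         4.70387666e-01],
       [-9.99904032e-01,  1.38508529e-02, -2.83554085e-04,
         3.53676642e-01],
       [-1.17083153e-03, -1.04882289e-01, -9.94483954e-01,
         9.07371779e-01],
       [ 0.00000000e+00,  0.00000000e+00,  0.00000000e+00,
         1.00000000e+00]])}
side {'mtx': array([[469.90870667,   0.        , 276.38395857],
       [  0.        , 469.90870667, 207.76329428],
       [  0.        ,   0.        ,   1.        ]]), 'k1': -0.04184137179656968, 'cam_to_world': array([[-0.97316187, -0.09835101,  0.20804578,  0.38823584],
       [-0.2293284 ,  0.48948385, -0.84131685,  1.04053238],
       [-0.01909069, -0.86644829, -0.4989017 ,  0.47451041],
       [ 0.        ,  0.        ,  0.        ,  1.        ]])}
```

View pics/top0.png

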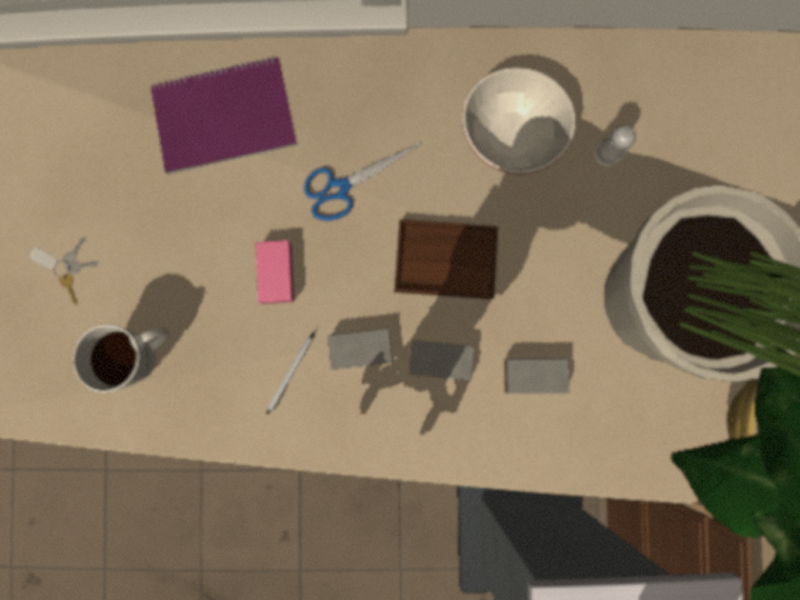

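View pics/side0.png

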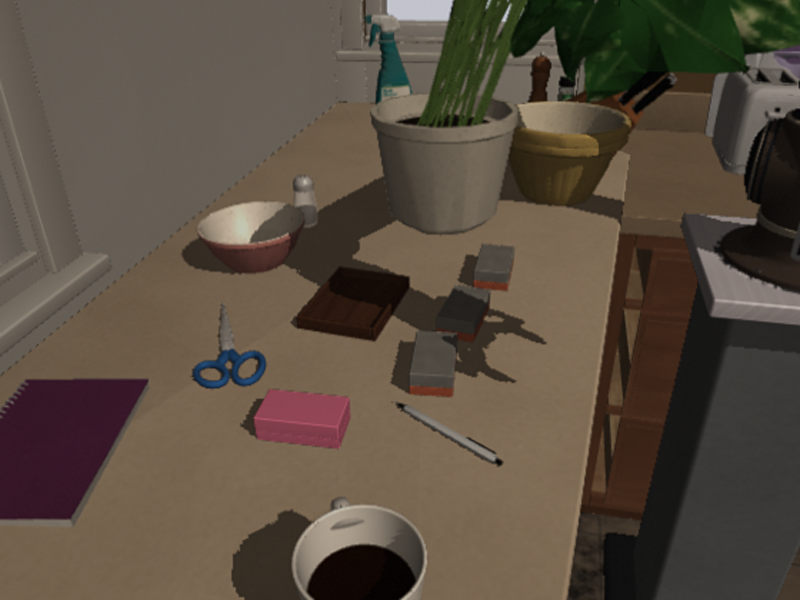

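Top view (800x600 pixels): three grey stones at (359,349), (441,360) and (537,376), and the dark tray at (447,258). The pink block at (274,271) is the decoy. The stones fit because they are grey on top and red-brown below, which shows in the side view at (434,362), (464,312) and (494,266). I'll confirm in enlarged crops.

Run:
```python
import cv2,numpy as np
t=np.load("pics/top0.npy");s=np.load("pics/side0.npy")
c=cv2.resize(t[145:285,215:415],(800,560),interpolation=cv2.INTER_CUBIC);cv2.imwrite("pics/topc.png",cv2.convertScaleAbs(c[:,:,::-1],alpha=1.5))
c=cv2.resize(s[160:285,200:370],(800,588),interpolation=cv2.INTER_CUBIC);cv2.imwrite("pics/sidec.png",cv2.convertScaleAbs(c[:,:,::-1],alpha=1.5))
```

```text
(no output)
```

View pics/topc.png

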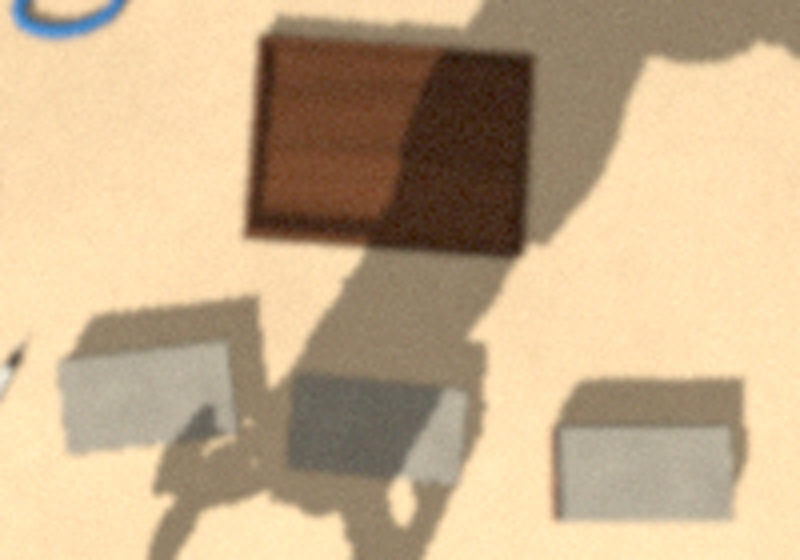

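View pics/sidec.png

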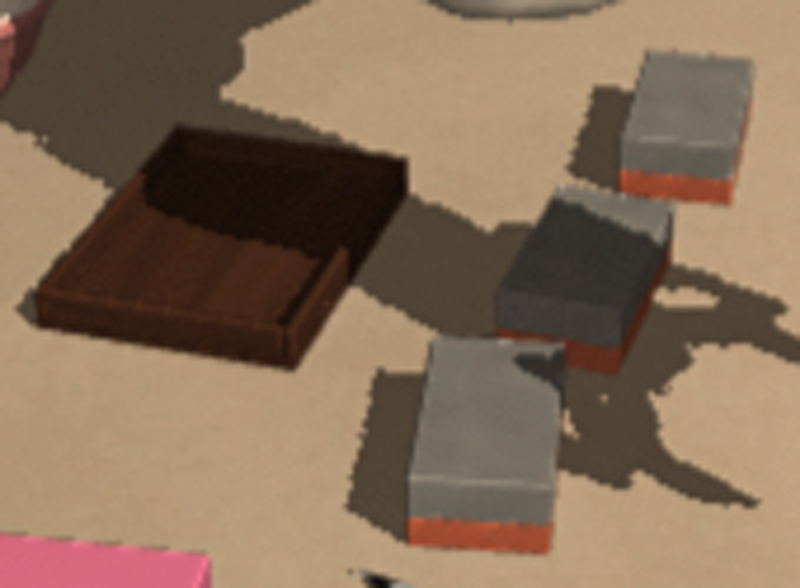

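Crops confirm it: three grey-over-red-brown stones, left, middle and right, at (148,397), (378,430) and (645,473) in the top crop. The tray is at (390,146). Next I triangulate matching corners.

```bash
cat > h.py <<'E'
import numpy as np,cv2
from rig import arm
def rays(info,uv):
    K=info["mtx"];d=np.array([info["k1"],0,0,0.])
    n=cv2.undistortPoints(np.array(uv,float).reshape(-1,1,2),K,d)[:,0]
    T=info["cam_to_world"];r=np.c_[n,np.ones(len(n))]@T[:3,:3].T
    return T[:3,3],r/np.linalg.norm(r,axis=1)[:,None]
def tri(i1,uv1,i2,uv2):
    c1,r1=rays(i1,uv1);c2,r2=rays(i2,uv2);out=[]
    for a,b in zip(r1,r2):
        s=np.linalg.lstsq(np.c_[a,-b],c2-c1,rcond=None)[0]
        p,q=c1+s[0]*a,c2+s[1]*b;out.append([*(p+q)/2,np.linalg.norm(p-q)])
    return np.array(out)
def plane(i,uv,z):
    c,r=rays(i,uv);return c+r*((z-c[2])/r[:,2])[:,None]
def rect(P): # corners LF,RF,RN,LN -> centre, angle of long axis (from LF->RF)
    P=np.array(P)[:,:2];e=(P[1]-P[0]+P[2]-P[3])/2;f=(P[0]-P[3]+P[1]-P[2])/2
    return P.mean(0),np.degrees(np.arctan2(*(-e)[[0,1]])),np.linalg.norm(e),np.linalg.norm(f)
E
python3 - <<'E'
from h import *
np.set_printoptions(precision=4,suppress=True)
T={"L":[(60,360),(225,342),(236,433),(68,452)],"M":[(293,373),(468,390),(460,486),(289,469)],"R":[(556,428),(730,427),(734,518),(556,519)],"tray":[(262,37),(533,53),(522,254),(247,238)]}
S={"L":[(412,478),(434,340),(565,347),(555,482)],"M":[(497,290),(560,190),(673,205),(625,305)],"R":[(624,135),(648,52),(750,60),(738,142)],"tray":[(38,295),(178,127),(407,160),(295,330)]}
it,is_=arm.camera_info("top"),arm.camera_info("side")
for k in T:
    a=np.array(T[k])/4+[214.5,144.5];b=np.array(S[k])/4.706+[199.5,159.5]
    P=tri(it,a,is_,b);print(k,"z",P[:,2],"gap",P[:,3].max());print("  tri",rect(P));print("  plane",rect(plane(it,a,.018 if k=="tray" else .03)))
print(plane(it,[(276,330),(290,360)],0))
E
```

```text
L z [0.0295 0.0293 0.0291 0.0319] gap 0.001548990782433874
  tri (array([0.4993, 0.4064]), np.float64(-6.092985851880959), np.float64(0.08659470511588493), np.float64(0.04792915464936016))
  plane (array([0.4991, 0.4064]), np.float64(-5.571613433779518), np.float64(0.08671014703648587), np.float64(0.0475754810263755))
M z [0.032  0.0273 0.0286 0.0332] gap 0.0025732097781902157
  tri (array([0.4812, 0.2876]), np.float64(6.178886032349235), np.float64(0.09008145920399084), np.float64(0.04909498221089297))
  plane (array([0.4805, 0.2876]), np.float64(6.441759884245482), np.float64(0.08982945458210813), np.float64(0.04956950768440201))
R z [0.0325 0.0292 0.0294 0.0349] gap 0.0018699606717575013
  tri (array([0.4562, 0.1502]), np.float64(-0.022340250108858168), np.float64(0.0924060329470464), np.float64(0.04732445723552605))
  plane (array([0.4559, 0.15  ]), np.float64(0.6869867480646079), np.float64(0.09168464591868605), np.float64(0.04682993332112386))
tray z [0.0153 0.0178 0.0171 0.0188] gap 0.0027234423688273835
  tri (array([0.6325, 0.2762]), np.float64(4.553255909749881), np.float64(0.1462415225580368), np.float64(0.10892720138998008))
  plane (array([0.6316, 0.2761]), np.float64(4.15402430168026), np.float64(0.14588460388955965), np.float64(0.10903421044810872))
[[0.3177 0.3578 0.    ]
 [0.2551 0.3293 0.    ]]
```

```bash
cat >> h.py <<'E'
def go(xyz,yawdeg):
    s=arm.get_state();p=s["tool_pos"];r,pp,y=s["ee_rot"]
    d=np.array(xyz)-p;tx=np.array([np.cos(y),np.sin(y),0]);ty=np.array([np.sin(y),-np.cos(y),0])
    roll=(np.degrees(y)-yawdeg+180)%360-180
    print("x %.4f y %.4f z %.4f roll %.1f"%(d@tx,d@ty,-d[2],roll),"t %.2f"%s["t"])
E
python3 -c "
from h import *
go([.499,.406,.10],96)"
```

```text
x -0.3318 y 0.0265 z 0.1306 roll 64.2 t 0.10
```

move_arm(increments=[{"x":-0.332,"y":0.0265,"z":0.05,"roll":64.2,"fingers":0.075},{"x":-0.332,"y":0.0265,"z":0.05,"roll":64.2,"fingers":0.075},{"x":-0.332,"y":0.0265,"z":0.05,"roll":64.2,"fingers":0.075},{"x":-0.332,"y":0.0265,"z":0.05,"roll":64.2,"fingers":0.075},{"x":-0.332,"y":0.0265,"z":0.05,"roll":64.2,"fingers":0.075},{"x":-0.332,"y":0.0265,"z":0.05,"roll":64.2,"fingers":0.075},{"x":-0.332,"y":0.0265,"z":0.05,"roll":64.2,"fingers":0.075},{"x":-0.332,"y":0.0265,"z":0.05,"roll":64.2,"fingers":0.075},{"x":-0.332,"y":0.0265,"z":0.05,"roll":64.2,"fingers":0.075},{"x":-0.332,"y":0.0265,"z":0.05,"roll":64.2,"fingers":0.075},{"x":-0.332,"y":0.0265,"z":0.1,"roll":64.2,"fingers":0.075},{"x":-0.332,"y":0.0265,"z":0.131,"roll":64.2,"fingers":0.075},{"x":-0.332,"y":0.0265,"z":0.131,"roll":64.2,"fingers":0.075},{"x":-0.332,"y":0.0265,"z":0.131,"roll":64.2,"fingers":0.075}])

```text
t: 1.27
tool_pos: [0.4967, 0.4055, 0.0987]
ee_rot: [-3.137, 0.003, 1.679]
wrist_force: [0.6, -0.4, 1.0]
opening: 0.877
```

Run:
```python
from h import *
i=arm.camera_info("wrist");f=arm.grab_frame("wrist");cv2.imwrite("pics/w1.png",f[:,:,::-1])
print(i["cam_to_world"].round(3))
go([.499,.406,.002],96)
# predicted pixels of stone L's top corners
y=np.radians(6);R=np.array([[np.cos(y),-np.sin(y)],[np.sin(y),np.cos(y)]])
W=np.array([[*(R@[a,b]+[.4993,.4064]),.03] for a,b in((.025,.045),(.025,-.045),(-.025,-.045),(-.025,.045))])
T=np.linalg.inv(i["cam_to_world"]);c=W@T[:3,:3].T+T[:3,3];n=c[:,:2]/c[:,2:];n*=1+i["k1"]*(n**2).sum(1,keepdims=True)
print((n@i["mtx"][:2,:2].T+i["mtx"][:2,2]).round(0))
```

```text
[[ 0.994  0.104  0.025  0.492]
 [ 0.107 -0.96  -0.26   0.472]
 [-0.003  0.262 -0.965  0.24 ]
 [ 0.     0.     0.     1.   ]]
x -0.0008 y 0.0006 z 0.0994 roll 0.2 t 1.32
[[322. 158.]
 [318. 279.]
 [251. 279.]
 [248. 158.]]
```

View pics/w1.png

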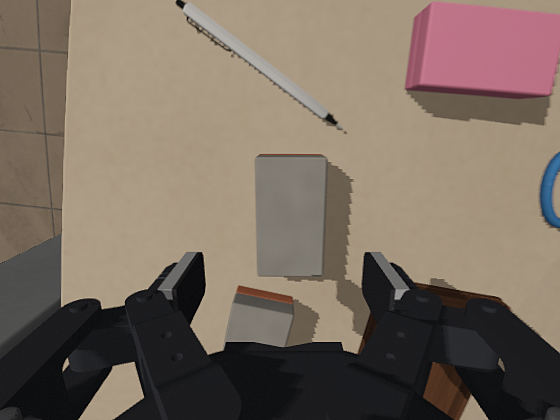

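Wrist view: the stone's top spans (256..327, 156..276), between open pads at about x 203 and 363. That's roughly 4 mm farther out than predicted, within the slack. I'll go down around it.

move_arm(increments=[{"x":-0.001,"y":0.002,"z":0.04,"roll":0,"fingers":0.075},{"x":-0.001,"y":0.002,"z":0.07,"roll":0,"fingers":0.075},{"x":-0.001,"y":0.002,"z":0.09,"roll":0,"fingers":0.075},{"x":-0.001,"y":0.002,"z":0.098,"roll":0,"fingers":0.075},{"x":-0.001,"y":0.002,"z":0.098,"roll":0,"fingers":0.075},{"x":-0.001,"y":0.002,"z":0.098,"roll":0,"fingers":0.075}])

```text
t: 1.82
tool_pos: [0.5024, 0.4068, 0.005]
ee_rot: [3.139, -0.002, 1.676]
wrist_force: [0.4, 0.5, 0.9]
opening: 0.875
```

move_arm(increments=[{"y":-0.005,"z":0.002,"fingers":0.075},{"y":-0.01,"z":0.002,"fingers":0.075},{"y":-0.015,"z":0.002,"fingers":0.075},{"y":-0.02,"z":0.002,"fingers":0.075},{"y":-0.025,"z":0.002,"fingers":0.075},{"y":-0.03,"z":0.002,"fingers":0.075},{"y":-0.035,"z":0.002,"fingers":0.075},{"y":-0.04,"z":0.002,"fingers":0.075},{"y":-0.045,"z":0.002,"fingers":0.075}])

```text
$.increments[0]: bad value
```

move_arm(increments=[{"y":-0.005,"fingers":0.075},{"y":-0.01,"fingers":0.075},{"y":-0.015,"fingers":0.075}])

```text
$.increments[0]: bad value
```

move_arm(increments=[{"y":-0.005,"fingers":0.075},{"y":-0.01,"fingers":0.075},{"y":-0.014,"fingers":0.075}])

```text
$.increments[0]: bad value
```

move_arm(increments=[{"y":0.006,"fingers":0.075},{"y":0.011,"fingers":0.075},{"y":0.011,"z":-0.03,"fingers":0.075},{"y":0.011,"z":-0.065,"fingers":0.075},{"y":0.011,"z":-0.095,"fingers":0.075},{"y":0.011,"z":-0.095,"fingers":0.075}])

```text
$.increments[0]: bad value
```

Run:
```python
from h import *
i=arm.camera_info("wrist");f=arm.grab_frame("wrist");cv2.imwrite("pics/w2.png",f[:,:,::-1])
go([.481,.2876,.10],84)
```

```text
x -0.1164 y -0.0342 z -0.0946 roll 12.0 t 1.87
```

View pics/w2.png

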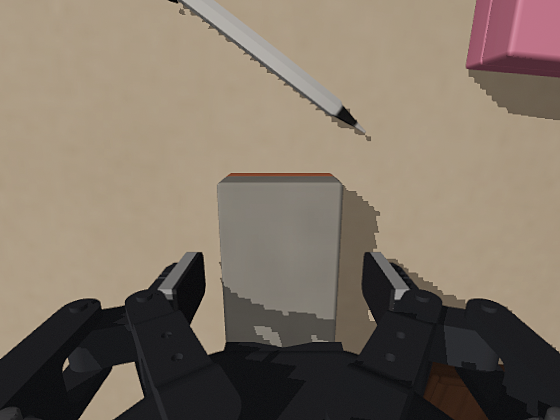

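The calls were refused because every row needs all five keys. Nothing moved. The picture shows the stone at x 218..342, evenly between the pads at 203 and 363. I'll push now.

move_arm(increments=[{"x":0,"y":-0.005,"z":0.002,"roll":0,"fingers":0.075},{"x":0,"y":-0.01,"z":0.002,"roll":0,"fingers":0.075},{"x":0,"y":-0.015,"z":0.002,"roll":0,"fingers":0.075},{"x":0,"y":-0.02,"z":0.002,"roll":0,"fingers":0.075},{"x":0,"y":-0.025,"z":0.002,"roll":0,"fingers":0.075},{"x":0,"y":-0.03,"z":0.002,"roll":0,"fingers":0.075},{"x":0,"y":-0.035,"z":0.002,"roll":0,"fingers":0.075},{"x":0,"y":-0.04,"z":0.002,"roll":0,"fingers":0.075},{"x":0,"y":-0.045,"z":0.002,"roll":0,"fingers":0.075}])

```text
t: 2.62
tool_pos: [0.4577, 0.4015, 0.0015]
ee_rot: [3.138, -0.001, 1.675]
wrist_force: [4.9, 1.4, 2.7]
opening: 0.883
```

move_arm(increments=[{"x":0,"y":-0.005,"z":0,"roll":0,"fingers":0.075},{"x":0,"y":-0.01,"z":0,"roll":0,"fingers":0.075},{"x":0,"y":-0.015,"z":0,"roll":0,"fingers":0.075}])

```text
t: 2.87
tool_pos: [0.4428, 0.3999, 0.0015]
ee_rot: [3.138, -0.001, 1.675]
wrist_force: [5.6, 0.7, 2.8]
opening: 0.879
```

move_arm(increments=[{"x":0,"y":-0.005,"z":0,"roll":0,"fingers":0.075},{"x":0,"y":-0.01,"z":0,"roll":0,"fingers":0.075},{"x":0,"y":-0.014,"z":0,"roll":0,"fingers":0.075}])

```text
t: 3.12
tool_pos: [0.4288, 0.3984, 0.0015]
ee_rot: [3.138, -0.001, 1.675]
wrist_force: [5.0, 0.3, 2.8]
opening: 0.88
```

move_arm(increments=[{"x":0,"y":0.006,"z":0,"roll":0,"fingers":0.075},{"x":0,"y":0.011,"z":0,"roll":0,"fingers":0.075},{"x":0,"y":0.011,"z":-0.03,"roll":0,"fingers":0.075},{"x":0,"y":0.011,"z":-0.065,"roll":0,"fingers":0.075},{"x":0,"y":0.011,"z":-0.095,"roll":0,"fingers":0.075},{"x":0,"y":0.011,"z":-0.095,"roll":0,"fingers":0.075}])

```text
t: 3.62
tool_pos: [0.4411, 0.401, 0.1015]
ee_rot: [3.135, -0.005, 1.675]
wrist_force: [0.4, 0.4, 0.2]
opening: 0.873
```

Run:
```python
from h import *
go([.482,.2876,.10],84)
```

```text
x -0.1170 y 0.0289 z 0.0015 roll 12.0 t 3.62
```

Left stone: about 5 N, so coarse. Next the middle stone.

move_arm(increments=[{"x":-0.04,"y":0.01,"z":0.001,"roll":5,"fingers":0.075},{"x":-0.08,"y":0.02,"z":0.001,"roll":12,"fingers":0.075},{"x":-0.117,"y":0.029,"z":0.001,"roll":12,"fingers":0.075},{"x":-0.117,"y":0.029,"z":0.001,"roll":12,"fingers":0.075},{"x":-0.117,"y":0.029,"z":0.04,"roll":12,"fingers":0.075},{"x":-0.117,"y":0.029,"z":0.07,"roll":12,"fingers":0.075},{"x":-0.117,"y":0.029,"z":0.09,"roll":12,"fingers":0.075},{"x":-0.117,"y":0.029,"z":0.1,"roll":12,"fingers":0.075},{"x":-0.117,"y":0.029,"z":0.1,"roll":12,"fingers":0.075}])

```text
t: 4.37
tool_pos: [0.4785, 0.2849, -0.007]
ee_rot: [-3.138, 0.002, 1.466]
wrist_force: [-0.2, -0.1, 0.7]
opening: 0.874
```

move_arm(increments=[{"x":0,"y":-0.005,"z":-0.004,"roll":0,"fingers":0.075},{"x":0,"y":-0.01,"z":-0.004,"roll":0,"fingers":0.075},{"x":0,"y":-0.015,"z":-0.004,"roll":0,"fingers":0.075},{"x":0,"y":-0.02,"z":-0.004,"roll":0,"fingers":0.075},{"x":0,"y":-0.025,"z":-0.004,"roll":0,"fingers":0.075},{"x":0,"y":-0.03,"z":-0.004,"roll":0,"fingers":0.075},{"x":0,"y":-0.035,"z":-0.004,"roll":0,"fingers":0.075},{"x":0,"y":-0.04,"z":-0.004,"roll":0,"fingers":0.075},{"x":0,"y":-0.045,"z":-0.004,"roll":0,"fingers":0.075}])

```text
t: 5.12
tool_pos: [0.4345, 0.2904, -0.0006]
ee_rot: [3.141, -0.0, 1.466]
wrist_force: [1.2, -0.7, 1.2]
opening: 0.88
```

move_arm(increments=[{"x":0,"y":-0.005,"z":0,"roll":0,"fingers":0.075},{"x":0,"y":-0.01,"z":0,"roll":0,"fingers":0.075},{"x":0,"y":-0.015,"z":0,"roll":0,"fingers":0.075}])

```text
t: 5.37
tool_pos: [0.4196, 0.2919, -0.0008]
ee_rot: [-3.142, 0.0, 1.466]
wrist_force: [1.7, 0.2, 1.5]
opening: 0.882
```

move_arm(increments=[{"x":0,"y":-0.005,"z":0,"roll":0,"fingers":0.075},{"x":0,"y":-0.01,"z":0,"roll":0,"fingers":0.075},{"x":0,"y":-0.014,"z":0,"roll":0,"fingers":0.075}])

```text
t: 5.62
tool_pos: [0.4055, 0.2934, -0.0008]
ee_rot: [-3.141, 0.0, 1.466]
wrist_force: [0.9, -0.3, 1.0]
opening: 0.878
```

move_arm(increments=[{"x":0,"y":0.006,"z":0,"roll":0,"fingers":0.075},{"x":0,"y":0.011,"z":0,"roll":0,"fingers":0.075},{"x":0,"y":0.011,"z":-0.03,"roll":0,"fingers":0.075},{"x":0,"y":0.011,"z":-0.065,"roll":0,"fingers":0.075},{"x":0,"y":0.011,"z":-0.095,"roll":0,"fingers":0.075},{"x":0,"y":0.011,"z":-0.095,"roll":0,"fingers":0.075}])

```text
t: 6.12
tool_pos: [0.4204, 0.294, 0.1002]
ee_rot: [3.135, -0.006, 1.465]
wrist_force: [-0.3, 0.5, 0.6]
opening: 0.879
```

Run:
```python
from h import *
go([.457,.150,.10],90)
```

```text
x -0.1394 y 0.0516 z 0.0002 roll -6.0 t 6.12
```

Middle stone: about 1 N, so fine. Next the right stone.

move_arm(increments=[{"x":-0.04,"y":0.01,"z":0,"roll":-5,"fingers":0.075},{"x":-0.08,"y":0.03,"z":0,"roll":-6,"fingers":0.075},{"x":-0.115,"y":0.045,"z":0,"roll":-6,"fingers":0.075},{"x":-0.138,"y":0.052,"z":0,"roll":-6,"fingers":0.075},{"x":-0.138,"y":0.052,"z":0,"roll":-6,"fingers":0.075},{"x":-0.138,"y":0.052,"z":0.04,"roll":-6,"fingers":0.075},{"x":-0.138,"y":0.052,"z":0.07,"roll":-6,"fingers":0.075},{"x":-0.138,"y":0.052,"z":0.09,"roll":-6,"fingers":0.075},{"x":-0.138,"y":0.052,"z":0.095,"roll":-6,"fingers":0.075},{"x":-0.138,"y":0.052,"z":0.095,"roll":-6,"fingers":0.075}])

```text
t: 6.95
tool_pos: [0.4531, 0.1492, -0.0024]
ee_rot: [-3.138, 0.001, 1.571]
wrist_force: [0.5, -0.2, 0.8]
opening: 0.878
```

move_arm(increments=[{"x":0,"y":-0.005,"z":0,"roll":0,"fingers":0.075},{"x":0,"y":-0.01,"z":0,"roll":0,"fingers":0.075},{"x":0,"y":-0.015,"z":0,"roll":0,"fingers":0.075},{"x":0,"y":-0.02,"z":0,"roll":0,"fingers":0.075},{"x":0,"y":-0.025,"z":0,"roll":0,"fingers":0.075},{"x":0,"y":-0.03,"z":0,"roll":0,"fingers":0.075},{"x":0,"y":-0.035,"z":0,"roll":0,"fingers":0.075},{"x":0,"y":-0.04,"z":0,"roll":0,"fingers":0.075},{"x":0,"y":-0.045,"z":0,"roll":0,"fingers":0.075}])

```text
t: 7.7
tool_pos: [0.4089, 0.1495, -0.0006]
ee_rot: [3.141, -0.0, 1.571]
wrist_force: [1.1, -0.5, 1.4]
opening: 0.878
```

move_arm(increments=[{"x":0,"y":-0.005,"z":0,"roll":0,"fingers":0.075},{"x":0,"y":-0.01,"z":0,"roll":0,"fingers":0.075},{"x":0,"y":-0.015,"z":0,"roll":0,"fingers":0.075}])

```text
t: 7.95
tool_pos: [0.3939, 0.1495, -0.0007]
ee_rot: [-3.142, 0.0, 1.571]
wrist_force: [1.5, -0.6, 2.3]
opening: 0.884
```

move_arm(increments=[{"x":0,"y":-0.005,"z":0,"roll":0,"fingers":0.075},{"x":0,"y":-0.01,"z":0,"roll":0,"fingers":0.075},{"x":0,"y":-0.014,"z":0,"roll":0,"fingers":0.075}])

```text
t: 8.2
tool_pos: [0.3797, 0.1495, -0.0008]
ee_rot: [-3.141, 0.0, 1.571]
wrist_force: [1.4, 0.5, 0.6]
opening: 0.878
```

move_arm(increments=[{"x":0,"y":0.006,"z":0,"roll":0,"fingers":0.075},{"x":0,"y":0.011,"z":0,"roll":0,"fingers":0.075},{"x":0,"y":0.011,"z":-0.03,"roll":0,"fingers":0.075},{"x":0,"y":0.011,"z":-0.065,"roll":0,"fingers":0.075},{"x":0,"y":0.011,"z":-0.095,"roll":0,"fingers":0.075},{"x":0,"y":0.011,"z":-0.095,"roll":0,"fingers":0.075}])

```text
t: 8.7
tool_pos: [0.3949, 0.1507, 0.0996]
ee_rot: [3.134, -0.003, 1.57]
wrist_force: [1.4, 0.5, 0.7]
opening: 0.881
```

Run:
```python
from h import *
f=arm.grab_frame("top");np.save("pics/top1.npy",f)
c=cv2.resize(f[145:285,215:415],(800,560),interpolation=cv2.INTER_CUBIC);cv2.imwrite("pics/topc1.png",cv2.convertScaleAbs(c[:,:,::-1],alpha=1.5))
go([.441,.404,.10],96)
```

```text
x 0.2537 y 0.0469 z -0.0029 roll -6.0 t 8.75
```

View pics/topc1.png

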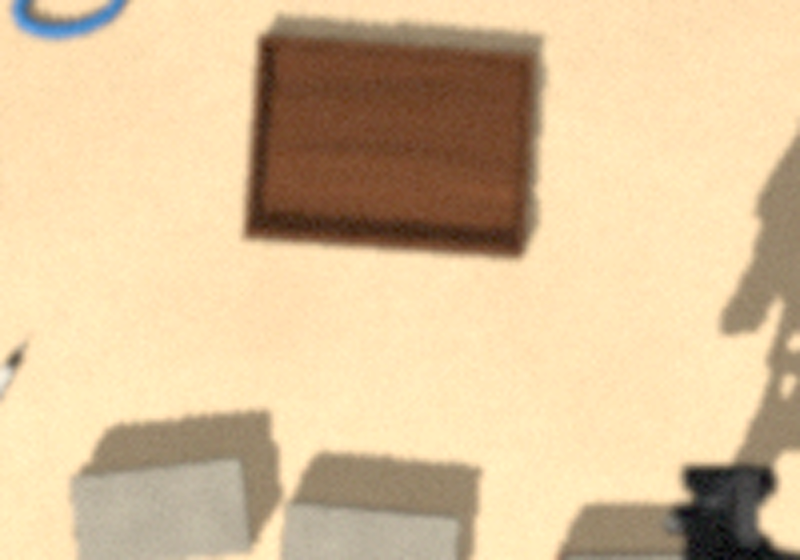

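Right stone: about 1.3 N, so fine. The crop shows all three shifted toward me: left top's far edge is now (72,478)-(240,459), middle (288,503)-(460,517), and the right is half hidden with its far edge at y≈555. Each has moved about 6 cm. Now I grasp the left (coarse) stone.

move_arm(increments=[{"x":0.04,"y":0.01,"z":-0.01,"roll":-2,"fingers":0.075},{"x":0.08,"y":0.02,"z":-0.01,"roll":-4,"fingers":0.075},{"x":0.12,"y":0.03,"z":-0.01,"roll":-6,"fingers":0.075},{"x":0.16,"y":0.04,"z":-0.01,"roll":-6,"fingers":0.075},{"x":0.2,"y":0.047,"z":-0.01,"roll":-6,"fingers":0.075},{"x":0.235,"y":0.047,"z":0,"roll":-6,"fingers":0.075},{"x":0.25,"y":0.047,"z":0.02,"roll":-6,"fingers":0.075},{"x":0.25,"y":0.047,"z":0.05,"roll":-6,"fingers":0.075},{"x":0.25,"y":0.047,"z":0.05,"roll":-6,"fingers":0.075},{"x":0.25,"y":0.047,"z":0.05,"roll":-6,"fingers":0.075}])

```text
t: 9.58
tool_pos: [0.4367, 0.398, 0.0414]
ee_rot: [-3.136, 0.004, 1.676]
wrist_force: [0.3, 0.4, -0.0]
opening: 0.881
```

Run:
```python
from h import *
go([.441,.400,.004],96)
```

```text
x 0.0015 y 0.0044 z 0.0374 roll 0.0 t 9.58
```

move_arm(increments=[{"x":0,"y":0.001,"z":0.02,"roll":0,"fingers":0.075},{"x":0,"y":0.001,"z":0.038,"roll":0,"fingers":0.075},{"x":0,"y":0.001,"z":0.042,"roll":0,"fingers":0.075},{"x":0,"y":0.001,"z":0.042,"roll":0,"fingers":0.075},{"x":0,"y":0.001,"z":0.042,"roll":0,"fingers":0.075},{"x":0,"y":0.001,"z":0.042,"roll":0,"fingers":0.075}])

```text
t: 10.08
tool_pos: [0.4403, 0.4, 0.0041]
ee_rot: [3.14, -0.001, 1.675]
wrist_force: [0.0, -0.2, 0.4]
opening: 0.876
```

move_arm(increments=[{"x":0,"y":0,"z":0,"roll":0,"fingers":0.04},{"x":0,"y":0,"z":0,"roll":0,"fingers":0.04},{"x":0,"y":0,"z":0,"roll":0,"fingers":0.04},{"x":0,"y":0,"z":0,"roll":0,"fingers":0.04},{"x":0,"y":0,"z":0,"roll":0,"fingers":0.04},{"x":0,"y":0,"z":0,"roll":0,"fingers":0.04},{"x":0,"y":0,"z":0,"roll":0,"fingers":0.04},{"x":0,"y":0,"z":0,"roll":0,"fingers":0.04}])

```text
t: 10.75
tool_pos: [0.4404, 0.4002, 0.0038]
ee_rot: [3.139, -0.001, 1.675]
wrist_force: [1.3, -1.6, 6.1]
opening: 0.575
```

move_arm(increments=[{"x":0,"y":0,"z":-0.015,"roll":0,"fingers":0.04},{"x":0,"y":0,"z":-0.03,"roll":0,"fingers":0.04},{"x":0,"y":0,"z":-0.05,"roll":0,"fingers":0.04},{"x":0,"y":0,"z":-0.07,"roll":0,"fingers":0.04},{"x":0,"y":0,"z":-0.08,"roll":0,"fingers":0.04},{"x":0,"y":0,"z":-0.08,"roll":0,"fingers":0.04},{"x":0,"y":0,"z":-0.08,"roll":0,"fingers":0.04}])

```text
t: 11.33
tool_pos: [0.4393, 0.3996, 0.0818]
ee_rot: [-3.141, 0.0, 1.675]
wrist_force: [0.1, -0.8, -5.8]
opening: 0.576
```

Run:
```python
from h import *
go([.633,.276,.085],85.6)
```

```text
x -0.1431 y 0.1797 z -0.0032 roll 10.4 t 11.33
```

move_arm(increments=[{"x":-0.018,"y":0.022,"z":-0.003,"roll":2,"fingers":0.04},{"x":-0.036,"y":0.045,"z":-0.003,"roll":4,"fingers":0.04},{"x":-0.054,"y":0.067,"z":-0.003,"roll":6,"fingers":0.04},{"x":-0.072,"y":0.09,"z":-0.003,"roll":8,"fingers":0.04},{"x":-0.09,"y":0.112,"z":-0.003,"roll":10,"fingers":0.04},{"x":-0.108,"y":0.135,"z":-0.003,"roll":10.4,"fingers":0.04},{"x":-0.126,"y":0.157,"z":-0.003,"roll":10.4,"fingers":0.04},{"x":-0.138,"y":0.173,"z":-0.003,"roll":10.4,"fingers":0.04},{"x":-0.143,"y":0.18,"z":-0.003,"roll":10.4,"fingers":0.04},{"x":-0.143,"y":0.18,"z":-0.003,"roll":10.4,"fingers":0.04},{"x":-0.143,"y":0.18,"z":-0.003,"roll":10.4,"fingers":0.04}])

```text
t: 12.25
tool_pos: [0.6323, 0.276, 0.0835]
ee_rot: [-3.139, 0.001, 1.493]
wrist_force: [0.3, -0.5, -4.5]
opening: 0.57
```

Run:
```python
from h import *
go([.633,.276,.010],85.6)
i=arm.camera_info("wrist");f=arm.grab_frame("wrist");cv2.imwrite("pics/w3.png",f[:,:,::-1])
y=np.radians(-4.4);R=np.array([[np.cos(y),-np.sin(y)],[np.sin(y),np.cos(y)]])
W=np.array([[*(R@[a,b]+[.632,.2762]),.018] for a,b in((.055,.075),(.055,-.075),(-.055,-.075),(-.055,.075))])
T=np.linalg.inv(i["cam_to_world"]);c=W@T[:3,:3].T+T[:3,3];n=c[:,:2]/c[:,2:];n*=1+i["k1"]*(n**2).sum(1,keepdims=True)
print((n@i["mtx"][:2,:2].T+i["mtx"][:2,2]).round(0))
```

```text
x 0.0000 y 0.0007 z 0.0735 roll -0.0 t 12.25
[[366. 113.]
 [352. 317.]
 [210. 317.]
 [195. 113.]]
```

View pics/w3.png

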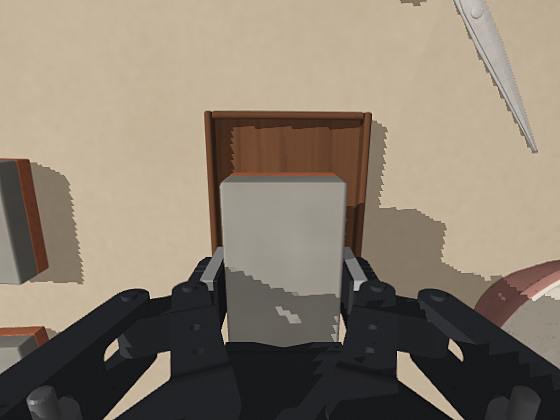

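The tray rim's far corners are at (206,112) and (371,113), middle 288. The held stone spans 222..346, middle 284. So I shift about 3 mm in +x and lower.

move_arm(increments=[{"x":0,"y":0.003,"z":0.02,"roll":0,"fingers":0.04},{"x":0,"y":0.003,"z":0.04,"roll":0,"fingers":0.04},{"x":0,"y":0.003,"z":0.055,"roll":0,"fingers":0.04},{"x":0,"y":0.003,"z":0.065,"roll":0,"fingers":0.04},{"x":0,"y":0.003,"z":0.07,"roll":0,"fingers":0.04},{"x":0,"y":0.003,"z":0.072,"roll":0,"fingers":0.04},{"x":0,"y":0.003,"z":0.072,"roll":0,"fingers":0.04},{"x":0,"y":0.003,"z":0.072,"roll":0,"fingers":0.04}])

```text
t: 12.97
tool_pos: [0.6367, 0.2765, 0.0144]
ee_rot: [3.14, -0.001, 1.494]
wrist_force: [-0.3, -1.1, -4.6]
opening: 0.57
```

move_arm(increments=[{"x":0,"y":-0.001,"z":0.002,"roll":0,"fingers":0.04},{"x":0,"y":-0.001,"z":0.004,"roll":0,"fingers":0.04},{"x":0,"y":-0.001,"z":0.005,"roll":0,"fingers":0.04},{"x":0,"y":-0.001,"z":0.005,"roll":0,"fingers":0.04}])

```text
t: 13.3
tool_pos: [0.6355, 0.2761, 0.0088]
ee_rot: [3.141, -0.0, 1.494]
wrist_force: [-0.2, 0.7, -1.0]
opening: 0.572
```

Floor contact: the force rose from -4.6 to -1.0. I release to 60 mm and rise.

move_arm(increments=[{"x":0,"y":0,"z":0,"roll":0,"fingers":0.06},{"x":0,"y":0,"z":0,"roll":0,"fingers":0.06},{"x":0,"y":0,"z":0,"roll":0,"fingers":0.06},{"x":0,"y":0,"z":0,"roll":0,"fingers":0.06},{"x":0,"y":0,"z":-0.01,"roll":0,"fingers":0.06},{"x":0,"y":0,"z":-0.03,"roll":0,"fingers":0.06},{"x":0,"y":0,"z":-0.06,"roll":0,"fingers":0.06},{"x":0,"y":0,"z":-0.1,"roll":0,"fingers":0.06},{"x":0,"y":0,"z":-0.14,"roll":0,"fingers":0.06},{"x":0,"y":0,"z":-0.15,"roll":0,"fingers":0.06}])

```text
t: 14.13
tool_pos: [0.6375, 0.277, 0.167]
ee_rot: [3.132, -0.005, 1.494]
wrist_force: [0.7, 0.3, -0.0]
opening: 0.704
```

move_arm(increments=[{"x":0.04,"y":-0.04,"z":0,"roll":0,"fingers":0.06},{"x":0.08,"y":-0.06,"z":0,"roll":0,"fingers":0.06},{"x":0.12,"y":-0.1,"z":0,"roll":0,"fingers":0.06},{"x":0.16,"y":-0.14,"z":0,"roll":0,"fingers":0.06},{"x":0.2,"y":-0.18,"z":0,"roll":0,"fingers":0.06},{"x":0.22,"y":-0.22,"z":0,"roll":0,"fingers":0.06},{"x":0.22,"y":-0.25,"z":0,"roll":0,"fingers":0.06},{"x":0.22,"y":-0.25,"z":0,"roll":0,"fingers":0.06},{"x":0.22,"y":-0.25,"z":0,"roll":0,"fingers":0.06}])

```text
t: 14.88
tool_pos: [0.3977, 0.5178, 0.1594]
ee_rot: [-3.14, -0.002, 1.5]
wrist_force: [0.1, 0.5, 0.6]
opening: 0.702
```

Run:
```python
from h import *
t=arm.grab_frame("top");s=arm.grab_frame("side")
a=cv2.resize(t[150:310,215:415],(400,320),interpolation=cv2.INTER_CUBIC)
b=cv2.resize(s[160:285,200:370],(400,320),interpolation=cv2.INTER_CUBIC)
cv2.imwrite("pics/fin.png",cv2.convertScaleAbs(np.hstack([a,b])[:,:,::-1],alpha=1.5))
```

```text
(no output)
```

View pics/fin.png

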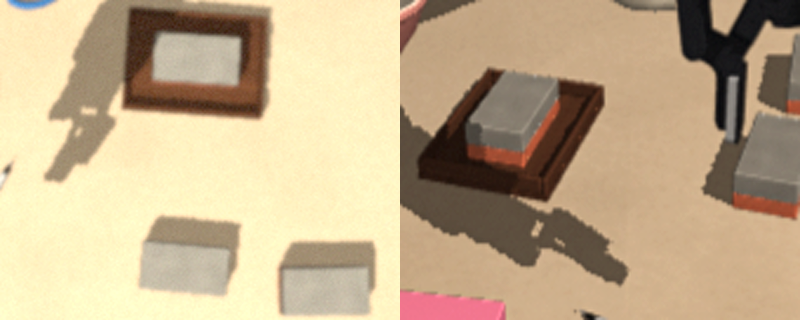

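The coarse stone lies flat in the tray: (196,58) in the top view against the tray's middle at (198,62), with all walls clear. The smooth stones lie flat on the counter at (186,267) and (325,290). The gripper is clear of everything, so I'm handing in.

```bash
python3 -c "
from rig import arm
s=arm.get_state();print(s['t'],abs(s['qd']).max());print(arm.sign_off())"
```

```text
14.9833 0.05665200893410807
the job is handed in; nothing more can be done
None
```

The coarse stone is lying flat in the tray and the two smooth ones are flat on the counter. I handed the job in at about 15 s; no verdict was given.

- **Feeling the stones:** I slid each one about 6 cm towards the robot with one open finger before lifting any. The left stone resisted with about 5 N, the middle and right ones with only 1 to 1.5 N. The smooth readings are slightly above the stated 0.5 to 0.9 N, within the sensor's noise, so the left stone is clearly the coarse one.
- **Placing it:** I gripped the left stone across its 50 mm width and lowered it until the tray floor took its weight. Then I released it and moved the arm clear.
- **Last check:** The final top and side pictures show the coarse stone inside the tray walls, a few millimetres from the centre. The two smooth stones are well outside the tray, and the gripper touches nothing.
- **What disagreed:**
  - The wrist camera put the first stone and the tray 3 to 4 mm farther out than the fixed cameras did, and I corrected for that.
  - One batch of moves was refused because the rows lacked some keys; nothing moved.
  - The tool dipped 7 mm below its zero height beside the middle stone, with no contact force, and I raised it.
- **Pictures:** I viewed 9 of the 10 allowed.

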